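# Turn the parts carousel to the shunt block

## Robot

A 7-joint arm with a two-finger parallel gripper is mounted at the origin on the work surface. World frame = base frame: x ahead of the robot, y to its left, z up, the work surface at z = 0. Lengths are in m, angles in rad, forces in N, time in s.
With the tool pointing down it reaches from about 0.4 to 0.85 m from the base axis. Payload 10.4 kg.
Tool frame: the origin (TCP) lies at the centre of the arm's flange, where the gripper is bolted on; the fingertips stand 182 mm ahead of it and the grasp point (between the pads) lies 164 mm ahead of it; z points along the fingers, y is the line along which they close (so a half turn about z gives the same grasp; the last joint's range is limited). The gripper opens to 87 mm and grips with 3 to 60 N. Pads are 19 mm wide; open, the fingers measure 117 mm over their backs; the gripper's body (75 mm by 190 mm) begins 51 mm behind the grasp point.
Start: joints at [1.144, 0.332, -0.065, 1.46, 0.022, 1.35, -0.088], TCP at [0.246, -0.575, 0.405] pointing down, gripper open.
Joint ranges: [-2.6, 2.6], [-0.5, 2.12], [-1.47, 1.34], [0.16, 2.42], [-1.27, 4.41], [0.06, 2.06], [-2.6, 2.6]. Speed limits (rad/s): [2.22, 2.22, 2.79, 2.79, 3.14, 3.14, 3.14].

## Interface

Orientations are given as a unit quaternion [x, y, z, w].
In Python, from bench import r, eyes, job gives the robot as it stands. The module is installed in compiled form; this text tells all that it offers.
- The arm moves only by the shell command python3 -m inch 'ROWS' [OPENING] [FORCE]. ROWS is JSON, a list of rows, each a list of 6 numbers: the shift along the tool's x, y, z normalised to -1 to 1, where 1 is 4 cm, then the turn, a rotation vector about the tool's x, y, z normalised to -1 to 1, where 1 is 0.12 rad. In form: [[x, y, z, wx, wy, wz], ...]. A call has exactly 5 rows; each row shifts and turns the commanded pose from where the row before left it, along the tool's axes as they then stand; what a row does not reach is not made up. A row lasts 1/12 s, in which the tool goes at most 41.7 mm and 7.16 degrees, less where a joint would pass 70% of its speed; a pose out of reach is approached as far as the arm can. A call with a number of a shift or a turn outside -1 to 1 is refused whole. A call with a gripper value outside its range is refused whole. OPENING is the gripper command: -1 is shut, 1 is fully open, values between are in proportion, set as the call begins (- or left out, the last holds). The fingers move at their own pace and stop on an object; FORCE is the grip in N (left out, the last holds). Time passes only in rows, so rows that do not move let the fingers close, or fill a call up. It gives the time, the measured TCP pose, the force, the opening and the grip force at its end, in the units of the state.
- r.read_state(): the state, without advancing time (a new reading comes with each control period).
- eyes.camera(name): name is "side" or "top"; returns a dict with "pixels" (420x560x3 uint8, red, green, blue), "fx", "fy", "cx", "cy" (pixels), "D" ([k1, k2, p1, p2, k3] as OpenCV has them; the pictures are not rectified), "extrinsics" (4x4, takes a point from camera to world coordinates). Camera axes: x right, y down, z forward; pixel columns grow to the right and rows downward; lengths in m; the calibration is good to about 2 mm. A picture is of the moment at which its call begins. There is no depth.
- job.close_job(): hands the job in; it is judged then, once.
The state is a dict: "time": time; "joint_positions": joint angles; "joint_vel": joint speeds; "joint_torque": joint torques, N m; "ee_pos": TCP position; "eef_rot": TCP orientation; "ft_force": force on the tool from outside, world axes, zero at the start; "torque": the same for the moment, N m; "width": finger opening in m; "grip_force": force on a finger pad.
Only numpy, scipy, OpenCV 4.12 (cv2) and the standard library are available. Lean on these libraries where they do the work, as an engineer would, in place of code of your own. Each camera call takes 0.05 s, during which the arm holds its last target. There are 200 camera calls.

## Task

On the auto-electrician's bench, turn the parts carousel by gently pushing it round by the finger posts on its rim, with no gripping, until the cup holding the brass two-bolt shunt block stands in line with the fixed steel pointer in front. Leave it at rest there with nothing touching it; do not touch or lift any of the parts in the cups, and leave everything else on the bench where it is.

Things in the scene. Friction and masses are not known exactly. Their poses are not given: they have to be found in the camera images.
- base: Fixed dark steel foot under the carousel (120 mm across, 14 mm high) with a dark steel pointer: a 20 mm wide flat tongue with a big diamond end, up to 14 mm high, sticking out from under the tray roughly towards the robot to 205 mm from the axis. Origin on the carousel's axis at table height; the pointer lies along this body's own -x axis, z up. It never moves.
- carousel: Aluminium round tray, 280 mm across, top 30 mm above the table, turning either way without stops about the vertical axis through its origin (at table height). 1 to 2 N at the rim moves it; it stops where it is left. Five black cups, centres 74 mm from the axis, at 0, 72, 144, 216, 288 degrees counter-clockwise from its own x axis; inner radius 34 mm, walls 3 mm thick, tops at 44 mm.
- post (a point): Centre of the top of one of the five alike upright black rubber finger posts on the tray's rim: 14 mm thick, 127 mm from the axis, standing from 30 to 75 mm above the table, at 36, 108, 180, 252 and 324 degrees counter-clockwise from the tray's own x axis, so between the cups. This point is on the post at 36 degrees. The hub between the cups is 28 mm across, top at 60 mm.
- shunt: The part wanted at the front: brass block 58 x 26 x 24 mm with two steel washers and two brass hexagon bolt heads side by side on top, 36 mm tall in all. Stands loose in one cup of the carousel, any yaw. Origin: centre of its underside, z up.
- bolt: One large brass bolt standing on its 44 mm wide hexagon head, 45 mm tall. Stands loose in one cup of the carousel, any yaw. Origin: centre of its underside, z up.
- cap: Black rubber terminal cap, round, 56 mm across its brim, 28 mm tall. Stands loose in one cup of the carousel, any yaw. Origin: centre of its underside, z up.
- stud: Black 42 mm square base with one upright brass stud and nut, 40 mm tall. Stands loose in one cup of the carousel, any yaw. Origin: centre of its underside, z up.
- collar: Plain brass ring 56 mm across, 28 mm hole, 18 mm tall. Stands loose in one cup of the carousel, any yaw. Origin: centre of its underside, z up.
- washer: Loose steel washer, 38 mm across, 6 mm thick, on the table beyond the carousel. Bystander. Origin: centre of its underside.
- fuse: Black fuse holder with clear cover, 70 x 30 x 32 mm, on the table left of the carousel. Bystander. Origin: centre of its underside.
- module: Blue monitor module, 70 x 45 x 22 mm, on the table right of the carousel. Bystander. Origin: centre of its underside.
- driver: Screwdriver lying far to the left. Bystander.
- spanner: Spanner lying far to the right. Bystander.
- jar: Closed jar, 60 mm across, 80 mm tall, to the left. Bystander. Origin: centre of its underside.
There are look-alikes about, which are no part of the job. Of the things shaped like the cap, the black one is meant.

How it is judged:
By the outcome, as a careful person would: the job done as asked, in the order asked, and still so for the second after the job is handed in, with the robot touching nothing.
It also fails if it takes over 48 s, if anything falls off the work surface, if the arm or the gripper's body presses on something with over 40 N, if the wrist force passes 120 N, or if a joint passes its speed limit or range.

## Working session

There is one attempt and no reset: what is moved stays moved. The work goes in short steps, Python scripts to look and compute and a shell command to move; the robot and the scene stay as the last step left them, time stands still between calls to the robot, and variables do not carry over. Pictures are saved under pics/ and viewed, at most 10 in all, crops included, and the job is handed in when it is done.

```bash
mkdir -p pics; cat > h.py <<'E'
import numpy as np,cv2
from bench import r,eyes,job
def cam(n,f=None):
    c=eyes.camera(n)
    if f: cv2.imwrite('pics/'+f,c['pixels'][:,:,::-1])
    K=np.array([[c['fx'],0,c['cx']],[0,c['fy'],c['cy']],[0,0,1]]);return c,K,np.array(c['D'],float),np.array(c['extrinsics'])
def ray(c,uv,z):
    _,K,D,T=c
    p=cv2.undistortPoints(np.array(uv,float).reshape(-1,1,2),K,D)[:,0]
    d=np.c_[p,np.ones(len(p))]@T[:3,:3].T;o=T[:3,3]
    return o+d*((z-o[2])/d[:,2])[:,None]
def proj(c,P):
    _,K,D,T=c
    Ti=np.linalg.inv(T);return cv2.projectPoints(np.array(P,float).reshape(-1,1,3),cv2.Rodrigues(Ti[:3,:3])[0],Ti[:3,3],K,D)[0][:,0]
E
python3 - <<'E'
from h import *
for n in('top','side'):
    c=cam(n,n+'0.png');print(n,c[3].round(3).tolist())
print(r.read_state())
E
```

```text
top [[0.019, -0.995, 0.101, 0.461], [-1.0, -0.021, -0.018, 0.004], [0.02, -0.1, -0.995, 1.19], [0.0, 0.0, 0.0, 1.0]]
side [[0.768, -0.414, 0.489, -0.16], [-0.64, -0.483, 0.597, -0.882], [-0.011, -0.772, -0.636, 1.03], [0.0, 0.0, 0.0, 1.0]]
{'time': 0.1, 'joint_positions': array([ 1.1443746 ,  0.33278532, -0.06472037,  1.46084928,  0.02159515,
        1.34990982, -0.08851358]), 'joint_vel': array([-0.00142357, -0.00139121,  0.00133864, -0.00198411, -0.00024294,
        0.00075887, -0.00025101]), 'joint_torque': array([ 1.91644358e-03, -6.24548435e+01,  2.50402669e-02, -3.90715420e+01,
       -6.14436949e-02,  3.66171263e-02,  5.52356198e-05]), 'ee_pos': array([ 0.24555537, -0.57461265,  0.40405184]), 'eef_rot': array([ 9.79682593e-01,  2.00553289e-01, -1.48511588e-04, -6.10425414e-04]), 'ft_force': array([ 0.62752543,  0.0338004 , -0.93295246]), 'torque': array([0.00408489, 0.03918693, 0.02918236]), 'grip_force': 0.0, 'width': 0.08733694430291924}
```

View pics/top0.png

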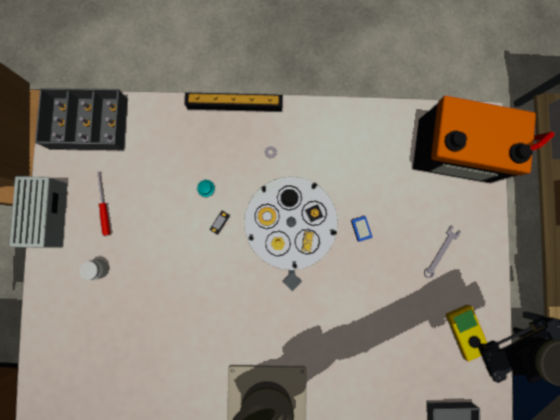

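View pics/side0.png

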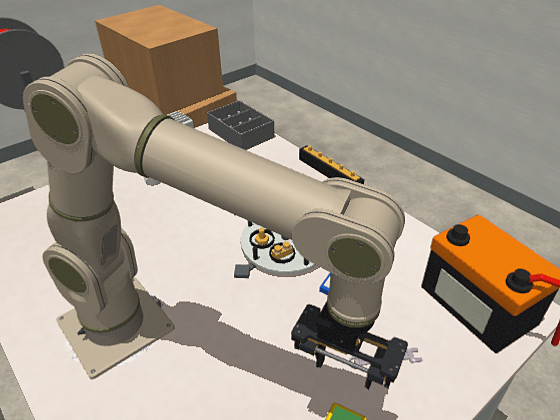

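Top view: the carousel is centred near (291,222). The shunt, with two bolt heads, is front-right at (307,242), and the front-left cup at (278,243) holds the big bolt. The pointer diamond is at (292,281), with one post near (295,264). Next I'll crop for a closer view.

```bash
python3 - <<'E'
from h import *
c=cam('top');p=c[0]['pixels'][165:300,235:350,::-1]
cv2.imwrite('pics/crop1.png',cv2.resize(p,None,fx=5,fy=4.4,interpolation=cv2.INTER_CUBIC) if 0 else cv2.resize(p,None,fx=4.4,fy=4.4,interpolation=cv2.INTER_CUBIC))
g=cv2.cvtColor(c[0]['pixels'],cv2.COLOR_RGB2HSV)
# tray via ellipse: posts fit
from scipy.optimize import least_squares
uv=[(264,188),(314,185),(333,232),(295,264),(251,238)]
v=g[:,:,2].astype(float)
obs=[]
for u,w in uv:
    yy,xx=np.mgrid[w-5:w+6,u-5:u+6];k=np.clip(110-v[yy,xx],0,None);obs.append(((xx*k).sum()/k.sum(),(yy*k).sum()/k.sum()))
print(np.round(obs,1))
P=ray(c,obs,0.06);print(P.round(3))
def f(q):
    a=q[2]-np.arange(5)*2*np.pi/5
    return (np.c_[q[0]+.127*np.cos(a),q[1]+.127*np.sin(a)]-P[:,:2]).ravel()
s=least_squares(f,[*P[:,:2].mean(0),0.5]);print(s.x,s.fun.round(3))
print('diamond',ray(c,[(292,281)],.014),'shunt',ray(c,[(307,242)],.06),'bolt',ray(c,[(278,243)],.06))
E
```

```text
[[263.4 188.5]
 [313.7 185.3]
 [333.  232.1]
 [294.2 264.9]
 [250.6 237.4]]
[[ 0.633  0.021  0.06 ]
 [ 0.646 -0.127  0.06 ]
 [ 0.51  -0.184  0.06 ]
 [ 0.413 -0.073  0.06 ]
 [ 0.49   0.054  0.06 ]]
[ 0.53855698 -0.06180404  0.71390206] [ 0.001  0.001  0.001 -0.001 -0.    -0.001 -0.001  0.    -0.001  0.001]
diamond [[ 0.36352613 -0.07011428  0.014     ]] shunt [[ 0.47976036 -0.10895973  0.06      ]] bolt [[ 0.47526477 -0.02501453  0.06      ]]
```

View pics/crop1.png

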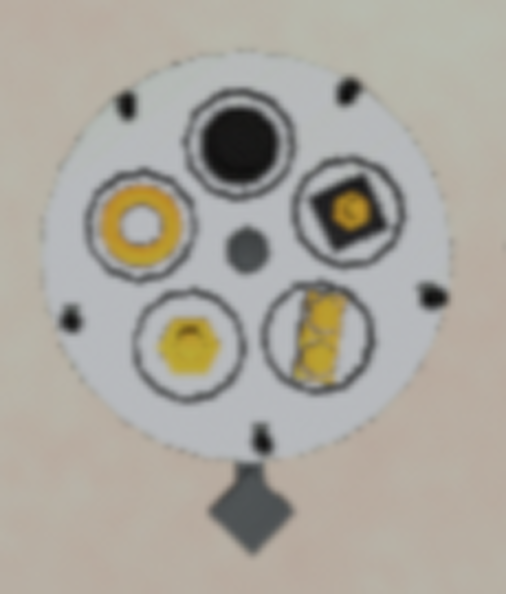

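Clear crop. The shunt cup lies at about -139° and the pointer at about -177°, so the tray needs a clockwise turn of about 38°. I'll straddle the right-hand post at (0.510, -0.185) loosely with half-open fingers and push it round the arc.

```bash
for i in 1 2; do :; done
python3 -m inch '[[0.66,-0.423,0,0,0,0],[0.66,-0.423,0,0,0,0],[0.66,-0.423,0,0,0,0],[0.66,-0.423,0,0,0,0],[0.66,-0.423,0,0,0,0]]' -0.08 10
python3 -m inch '[[0.66,-0.423,0,0,0,0],[0.66,-0.423,0,0,0,0],[0.66,-0.423,0,0,0,0],[0.66,-0.423,0,0,0,0],[0.66,-0.423,0,0,0,0]]'
python3 -m inch '[[0.66,-0.423,0,0,0,0],[0.66,-0.423,0,0,0,0],[0.66,-0.423,0,0,0,0],[0.66,-0.423,0,0,0,0],[0.66,-0.423,0,0,0,0]]'
python3 -m inch '[[0,0,0.3,0,0,-0.785],[0,0,0.3,0,0,-0.785],[0,0,0.3,0,0,-0.785],[0,0,0.3,0,0,-0.785],[0,0,0.3,0,0,-0.785]]'
python3 -m inch '[[0,0,0.3,0,0,-0.785],[0,0,0.3,0,0,-0.785],[0,0,0.3,0,0,-0.785],[0,0,0.3,0,0,-0.785],[0,0,0.3,0,0,-0.785]]'
```

```text
time: 0.57
ee_pos: [0.3343, -0.4437, 0.4045]
eef_rot: [0.98, 0.2, -0.0, -0.0]
ft_force: [0.1, 0.2, 0.1]
width: 0.0615
grip_force: 0.0
time: 0.98
ee_pos: [0.4224, -0.314, 0.4047]
eef_rot: [0.98, 0.201, -0.0, 0.0]
ft_force: [0.9, -1.0, -0.4]
width: 0.041
grip_force: 0.0
time: 1.4
ee_pos: [0.5106, -0.1843, 0.4047]
eef_rot: [0.98, 0.2, -0.0, 0.0]
ft_force: [0.9, 0.1, -0.2]
width: 0.0398
grip_force: 0.0
time: 1.82
ee_pos: [0.5099, -0.1857, 0.344]
eef_rot: [0.905, 0.426, -0.0, -0.0]
ft_force: [0.7, -0.7, 0.0]
width: 0.0402
grip_force: 0.0
time: 2.23
ee_pos: [0.5099, -0.1858, 0.284]
eef_rot: [0.781, 0.625, -0.0, -0.0]
ft_force: [-0.1, -0.5, -0.2]
width: 0.0399
grip_force: 0.0
```

```bash
python3 - <<'E'
from h import *
c=cam('side');print(proj(c,[(0.51,-0.1855,.075),(0.51,-0.1857,.102)]).round(1))
p=c[0]['pixels'][170:310,220:370,::-1]
cv2.imwrite('pics/s1.png',cv2.resize(p,None,fx=4.2,fy=4.2,interpolation=cv2.INTER_CUBIC))
E
```

```text
[[305.7 253.2]
 [306.  246.3]]
```

View pics/s1.png

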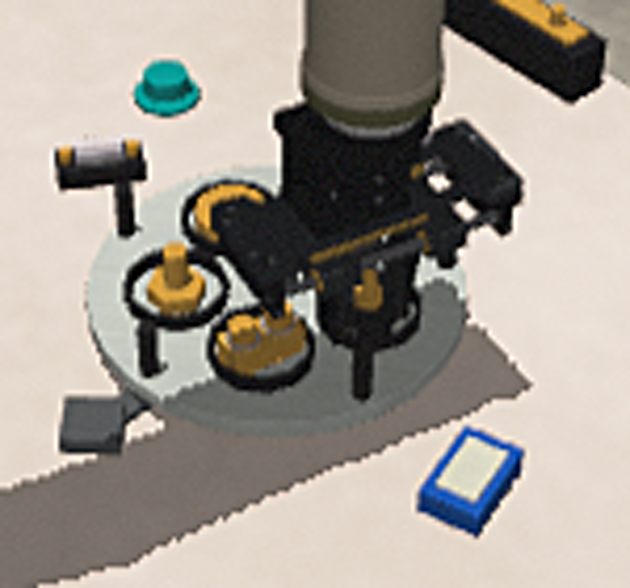

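The post top is at crop (362,345), where I predicted it. It isn't clear where the fingertips are, so I'll project them onto the picture.

```bash
python3 - <<'E'
from h import *
c=cam('side');im=c[0]['pixels'][170:310,220:370,::-1]
im=cv2.resize(im,None,fx=4.2,fy=4.2,interpolation=cv2.INTER_CUBIC)
s=r.read_state();a=np.deg2rad(77.3);ex=np.array([np.cos(a),np.sin(a),0]);ey=np.array([np.sin(a),-np.cos(a),0])
im=cv2.convertScaleAbs(im,alpha=1.6,beta=40)
def dot(P,col):
    u=(proj(c,[P])[0]-[220,170])*4.2+1.6;cv2.circle(im,tuple(int(x) for x in u),4,col,-1)
for y in(-.035,-.02,.02,.035):
  for z in(.182,.14):
    dot(s['ee_pos']+ey*y-[0,0,z],(0,0,255) if z>.15 else (0,255,0))
for y in(-.095,.095):
  for x in(-.037,.037): dot(s['ee_pos']+ey*y+ex*x-[0,0,.113],(255,0,255))
cv2.imwrite('pics/s2.png',im)
E
```

```text
(no output)
```

View pics/s2.png

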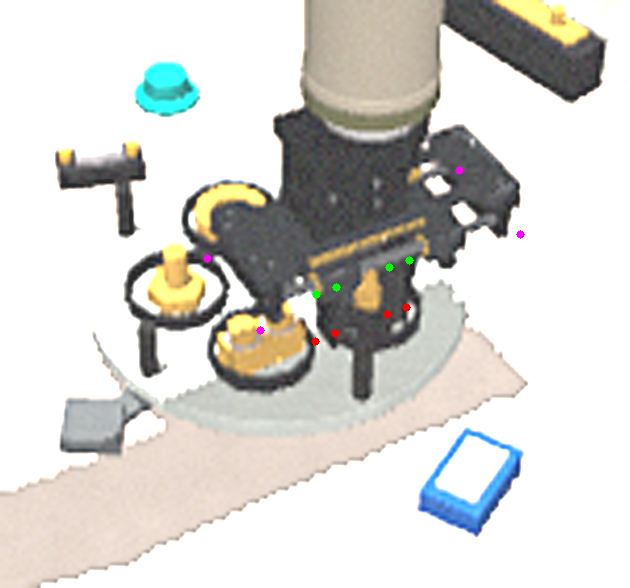

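The dots fall on the pads, with the post centred between them. Next: lower, then push along the arc.

```bash
python3 -m inch '[[0,0,0.27,0,0,0],[0,0,0.27,0,0,0],[0,0,0.27,0,0,0],[0,0,0.27,0,0,0],[0,0,0.27,0,0,0]]'
python3 -m inch '[[0.002,-0.122,0,0,0,0.32],[0.002,-0.122,0,0,0,0.32],[0.002,-0.122,0,0,0,0.32],[0.002,-0.122,0,0,0,0.32],[0.002,-0.122,0,0,0,0.32]]'
python3 -m inch '[[0.002,-0.122,0,0,0,0.32],[0.002,-0.122,0,0,0,0.32],[0.002,-0.122,0,0,0,0.32],[0.002,-0.122,0,0,0,0.32],[0.002,-0.122,0,0,0,0.32]]'
python3 -m inch '[[0.002,-0.122,0,0,0,0.32],[0.002,-0.122,0,0,0,0.32],[0.002,-0.122,0,0,0,0.32],[0.002,-0.122,0,0,0,0.32],[0.002,-0.06,0,0,0,0.16]]'
python3 - <<'E'
from h import *
c=cam('top');p=c[0]['pixels'][165:300,235:350,::-1]
cv2.imwrite('pics/crop2.png',cv2.resize(p,None,fx=4.4,fy=4.4,interpolation=cv2.INTER_CUBIC))
s=r.read_state();d=s['ee_pos'][:2]-[.5386,-.0618];print(np.hypot(*d),np.rad2deg(np.arctan2(d[1],d[0])))
E
```

```text
time: 2.75
ee_pos: [0.5099, -0.1857, 0.2296]
eef_rot: [0.782, 0.623, -0.0, -0.0]
ft_force: [-0.0, 0.1, 0.1]
width: 0.0399
grip_force: 0.0
time: 3.17
ee_pos: [0.4868, -0.178, 0.2301]
eef_rot: [0.839, 0.544, 0.0, 0.0]
ft_force: [1.1, 0.3, 0.0]
width: 0.0398
grip_force: 0.5
time: 3.58
ee_pos: [0.4656, -0.1661, 0.2302]
eef_rot: [0.887, 0.462, 0.0, 0.0]
ft_force: [1.8, 0.7, -0.2]
width: 0.0401
grip_force: 0.5
time: 4.0
ee_pos: [0.4486, -0.1519, 0.2302]
eef_rot: [0.924, 0.383, -0.0, 0.0]
ft_force: [0.8, 0.5, 0.2]
width: 0.0402
grip_force: 0.1
0.12735179171493907 -135.0886998492927
```

View pics/crop2.png

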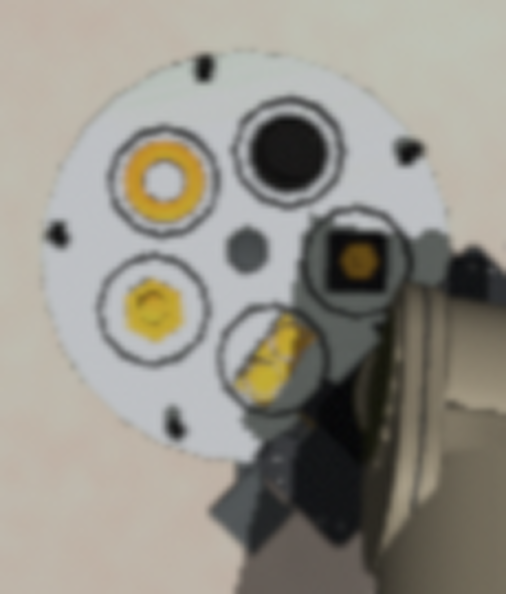

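It's turning as planned, with the shunt cup now at crop (272,358). Next I'll get the remaining angle from the four visible posts and the pointer direction from the first picture.

```bash
cat > ang.py <<'E'
from h import *
from scipy.optimize import least_squares
def tray(c,uv,n):
    v=c[0]['pixels'].max(2).astype(float);obs=[]
    for u,w in uv:
        u,w=int(round(u)),int(round(w));yy,xx=np.mgrid[w-5:w+6,u-5:u+6];k=np.clip(110-v[yy,xx],0,None);obs.append(((xx*k).sum()/k.sum(),(yy*k).sum()/k.sum()))
    P=ray(c,obs,.06)[:,:2];n=np.array(n)
    f=lambda q:(np.c_[q[0]+.127*np.cos(q[2]+n*2*np.pi/5),q[1]+.127*np.sin(q[2]+n*2*np.pi/5)]-P).ravel()
    d=P[0]-[.5386,-.0618]
    s=least_squares(f,[.5386,-.0618,np.arctan2(d[1],d[0])]);return s.x,abs(s.fun).max()
E
python3 - <<'E'
from ang import *
c=cam('top')
q,e=tray(c,[(235+x/4.4,165+y/4.4) for x,y in[(204,68),(408,150),(57,234),(176,425)]],[0,-1,1,2])
# rel. to post index: shunt cup is 2.5 steps from index0 (between idx 2 and 3)
print('centre',q[:2],'post0',np.rad2deg(q[2]),e,'shunt cup',np.rad2deg(q[2])+2.5*72)
im=cv2.imread('pics/top0.png').astype(int);sub=im[271:294,278:306]
m=((sub.max(2)<125)).astype(np.uint8);n,l,st,ce=cv2.connectedComponentsWithStats(m)
i=1+st[1:,4].argmax();print(st[i]);pt=np.argwhere(l==i)[:,::-1]+[278,271]
G=ray(c,pt,.010)[:,:2]
for o in(q[:2],np.array([.53856,-.0618])):
    d=G-o;d=d[np.hypot(*d.T)>.15];w=d.mean(0);t=d[np.hypot(*d.T).argmax()]
    print('pointer',np.rad2deg(np.arctan2(w[1],w[0]))%360,np.hypot(*w),np.rad2deg(np.arctan2(t[1],t[0]))%360,np.hypot(*t))
E
```

```text
centre [ 0.53830377 -0.06185265] post0 14.271814695043568 0.001628485250123879 shunt cup 194.27181469504356
[  5   0  18  20 208]
pointer 182.5032951413286 0.17431557230419706 182.53672051139208 0.201949551326795
pointer 182.51688452451003 0.17457386484630846 182.5484100534754 0.20220786727827264
```

```bash
python3 -m inch '[[0.002,-0.111,0,0,0,0.29],[0.002,-0.111,0,0,0,0.29],[0.002,-0.111,0,0,0,0.29],[0.001,-0.083,0,0,0,0.22],[0.001,-0.055,0,0,0,0.145]]'
python3 -m inch '[[0,0,0,0,0,0],[0,0,0,0,0,0],[0,0,0,0,0,0],[0,0,0,0,0,0],[0,0,0,0,0,0]]'
python3 - <<'E'
from ang import *
c=cam('top')
o=np.array([.5383,-.0618]);a=np.deg2rad(14.27-8.5+72*np.array([1,2,0,-1][:4]))
uv=proj(c,np.c_[o[0]+.127*np.cos(a),o[1]+.127*np.sin(a),0*a+.06])
q,e=tray(c,uv,[1,2,0,-1])
print(uv.round(),q[:2],e,'shunt cup',(np.rad2deg(q[2])-72*0+2.5*72)%360)
E
```

```text
time: 4.52
ee_pos: [0.4365, -0.138, 0.2306]
eef_rot: [0.949, 0.315, 0.0, 0.0]
ft_force: [1.4, -1.2, -0.1]
width: 0.0398
grip_force: 0.5
time: 4.93
ee_pos: [0.4365, -0.1381, 0.2307]
eef_rot: [0.949, 0.315, -0.0, -0.0]
ft_force: [0.1, -0.6, 0.2]
width: 0.0403
grip_force: 0.0
[[249. 211.]
 [268. 259.]
 [287. 179.]
 [331. 205.]] [ 0.53825018 -0.06203651] 0.0016965301890277673 shunt cup 186.15194986491622
```

```bash
python3 -m inch '[[0.001,-0.06,0,0,0,0.16],[0.001,-0.06,0,0,0,0.16],[0,-0.05,0,0,0,0.13],[0,-0.03,0,0,0,0.08],[0,0,0,0,0,0]]'
python3 -m inch '[[0,0.06,0,0,0,0],[0,0.06,0,0,0,0],[0,0.06,0,0,0,0],[0,0.06,0,0,0,0],[0,0.06,0,0,0,0]]'
python3 - <<'E'
from ang import *
c=cam('top')
o=np.array([.5383,-.0618]);a=np.deg2rad(2.5+72*np.array([0,1,2,-1]))
uv=proj(c,np.c_[o[0]+.127*np.cos(a),o[1]+.127*np.sin(a),0*a+.06])
q,e=tray(c,uv,[0,1,2,-1])
print(q[:2],e,'shunt cup',(np.rad2deg(q[2])+2.5*72)%360)
E
```

```text
time: 5.4
ee_pos: [0.4317, -0.1311, 0.2308]
eef_rot: [0.959, 0.284, -0.0, -0.0]
ft_force: [0.2, 0.4, 0.9]
width: 0.0404
grip_force: 0.0
time: 5.82
ee_pos: [0.4386, -0.1418, 0.2307]
eef_rot: [0.959, 0.285, -0.0, 0.0]
ft_force: [0.8, -0.1, -0.2]
width: 0.0403
grip_force: 0.0
[ 0.53839241 -0.06196785] 0.0015731255514307985 shunt cup 182.63049986322446
```

Shunt cup is at 182.6° against the pointer's 182.5°, and the fingers are centred clear of the post. Next: lift straight up, back off, and take a clear look.

```bash
python3 -m inch '[[0,0,-0.4,0,0,0],[0,0,-0.8,0,0,0],[0,0,-0.9,0,0,0],[0,0,-0.9,0,0,0],[0,0,-0.9,0,0,0]]'
python3 -m inch '[[-0.3,0.9,0,0,0,0],[-0.3,0.9,0,0,0,0],[-0.3,0.9,0,0,0,0],[-0.3,0.9,0,0,0,0],[-0.3,0.9,0,0,0,0]]'
python3 -m inch '[[-0.3,0.9,0,0,0,0],[-0.3,0.9,0,0,0,0],[-0.3,0.9,0,0,0,0],[0,0,0,0,0,0],[0,0,0,0,0,0]]'
python3 - <<'E'
from ang import *
c=cam('top')
o=np.array([.5383,-.0618]);a=np.deg2rad(2.5+72*np.arange(5))
uv=proj(c,np.c_[o[0]+.127*np.cos(a),o[1]+.127*np.sin(a),0*a+.06])
q,e=tray(c,uv,range(5))
print(q[:2],e,'shunt cup',(np.rad2deg(q[2])+2.5*72)%360)
p=c[0]['pixels'][165:300,235:350,::-1]
cv2.imwrite('pics/crop3.png',cv2.resize(p,None,fx=4.4,fy=4.4,interpolation=cv2.INTER_CUBIC))
E
```

```text
time: 6.28
ee_pos: [0.4381, -0.1413, 0.3885]
eef_rot: [0.959, 0.285, -0.0, -0.0]
ft_force: [1.2, -0.2, -0.0]
width: 0.0401
grip_force: 0.0
time: 6.7
ee_pos: [0.4865, -0.327, 0.3867]
eef_rot: [0.959, 0.285, -0.0, 0.0]
ft_force: [1.0, 0.3, 0.4]
width: 0.0401
grip_force: 0.0
time: 7.12
ee_pos: [0.5147, -0.4375, 0.385]
eef_rot: [0.959, 0.283, -0.001, -0.001]
ft_force: [0.2, 0.2, 0.2]
width: 0.0402
grip_force: 0.0
[ 0.53858212 -0.06178544] 0.001333990171911048 shunt cup 182.62121312942543
```

View pics/crop3.png

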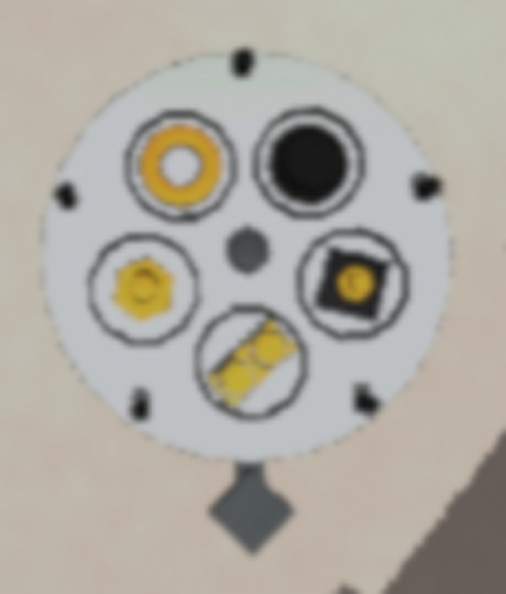

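The shunt's cup, at crop (250,362), is in line with the hub at (247,250) and the diamond at (252,511). The robot is clear and all parts are still in their cups.

```bash
python3 -c "
from bench import job
print(job.close_job())"
```

```text
the job is handed in; nothing more can be done
None
```

The carousel is at rest with the shunt block's cup in line with the pointer to within about 0.1° by my camera measurement. The arm is clear, and the job was handed in after about 7 s of robot time.

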